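# Make up the pressing kit and the sample kit

### The job

Make up two kits from the pieces standing about on the bench. Pressing kit: stand the die set in a row down the middle of the steel tray's length, with the die body at the centre, the plunger (on its head, as it stands) towards one end and the die base towards the other. Sample kit: stand the foil-lined pot in the larger compartment of the grey plastic box and the capped vial in the smaller one; keep every piece upright throughout and leave them all standing free.

Things in the scene. Friction and masses are not known exactly. Their poses are not given: they have to be found in the camera images.
- die_body: Steel die body, a plain grey upright cylinder 53 mm in diameter, 41 mm tall, with a thin black ring round it and a shallow bore in the top; 0.46 kg. Origin at the centre of its underside, z up. Stands loose on the bench.
- die_plunger: Polished steel plunger, 52 mm tall, standing on its head: the lowest part is a disc 27 mm in diameter, about 9 mm high, and a thinner rod rises from it (for contact the sides taper from the disc to the rod's top, so grip it low, round the disc). 0.09 kg. Origin at the centre of its underside, z up. Loose.
- die_base: Steel die base: flat disc 44 mm in diameter, 16 mm tall including a small low boss in the middle of the top (the disc's rim itself is about 10 mm high). 0.12 kg. Origin at the centre of its underside, z up. Loose.
- vial: Glass sample vial with a black screw cap (cap fixed), 23 mm in diameter, 62 mm tall; 22 g. Origin at the centre of its underside, z up. Loose, upright. (Keep clear of the tall press, 0.6 m, standing beyond x = 0.55 at y below -0.34, and of the two stirrers, 110 mm tall, beyond x = 0.55 at y 0.02 to 0.20 and above 0.44.)
- foil_pot: Small white pot lined with crumpled foil that stands above its rim, 42 mm wide over the foil (gripped width about 39 mm near the top, tapering to 33 mm low down), 42 mm tall (body 36 mm); 35 g. Origin at the centre of its underside, z up. Loose; grip it round the body.
- steel_tray: Shallow rectangular stainless tray, 134 mm along its x, 204 mm along its y, fixed to the bench. Origin at the centre of its underside, z up. Floor 2 mm above the origin, walls 2 mm thick rising to 18 mm; the inside is 126 mm by 196 mm. Its long direction is its y axis.
- sample_box: Open grey plastic box, 104 mm along its x, 157 mm along its y, 20 mm tall, fixed to the bench, parted by one wall across it into two compartments. Origin at the centre of its underside, z up. Floor 3 mm above the origin, walls 3 mm thick. Larger compartment: centre at y = -31.5 mm, inside 98 mm (x) by 88 mm (y). Smaller compartment: centre at y = +45.5 mm, inside 98 mm (x) by 60 mm (y).

How it is judged:
By the outcome, as a careful person would: the job done as asked, in the order asked, and still so for the second after the job is handed in, with the robot touching nothing.
It also fails if it takes over 136 s, if anything falls off the work surface, if the arm or the gripper's body presses on something with over 40 N, if the wrist force passes 120 N, or if a joint passes its speed limit or range.

### The arm

A 6-joint arm with a two-finger parallel gripper is mounted at the origin on a cart in front of the work surface, level with it; the furniture and walls round the work are solid. World frame = base frame: x ahead of the robot, y to its left, z up, the work surface at z = 0. Lengths are in m, angles in degrees, forces in N, time in s.
With the tool pointing down it reaches from about 0.25 to 0.775 m from the base axis. Payload 8.9 kg.
Tool frame: the origin (TCP) lies midway between the tips of the shut fingers; the grasp point (between the pads) lies 19 mm behind it; z points along the fingers, y is the line along which they close (so a half turn about z gives the same grasp; the last joint's range is limited). The gripper opens to 85 mm and grips with 20 to 120 N. Pads are 22 mm wide; open, the fingers measure 114 mm over their backs; the gripper's body (76 mm by 85 mm) begins 54 mm behind the grasp point. The pads swing forward as they close: fully open they stand 13 mm farther back than shut.
Start: joints at [56.878, 16.656, -8.789, 64.555, 0, 82.019], TCP at [0.223, 0.475, 0.231] pointing down, gripper open.
Joint ranges: [-144.48, 144.48], [-52.06, 99.96], [-74.48, 78.29], [-112.23, 115.85], [-86.99, 84.42], [-180, 180]. Speed limits (degrees/s): [127.2, 127.2, 159.86, 180, 180, 180].

### API

Orientations are given as [roll, pitch, yaw] about the fixed x, y, z axes, in that order (R = Rz(yaw) Ry(pitch) Rx(roll)).
In Python, from plant import telemetry, get_image, robot gives the robot as it stands.
- The arm moves only by the shell command python3 -m inch 'ROWS' [FORCE]. ROWS is JSON, a list of rows, each a list of 5 numbers: the shift along the tool's x, y, z each as a share of 3 cm, from -1 to 1, then the turn about the tool's z as a share of 0.1 rad, from -1 to 1, then the closure, from -1 (fully open) to 1 (shut). In form: [[tx, ty, tz, roll, claw], ...]. A call has 1 to 10 rows; each row shifts and turns the commanded pose from where the row before left it, along the tool's axes as they then stand; what a row does not reach is not made up. A row lasts 1/12 s, in which the tool goes at most 41.7 mm and 7.16 degrees, less where a joint would pass 70% of its speed; a pose out of reach is approached as far as the arm can. A call with a number of a shift or a turn outside -1 to 1 is refused whole. A call with a gripper value outside its range is refused whole. The fingers move at their own pace and stop on an object; FORCE is the grip in N (left out, the last holds). Time passes only in rows, so rows that do not move let the fingers close. It gives the time, the measured TCP pose, the force, the opening and the grip force at its end, in the units of the state.
- telemetry.get_obs(): the state, without advancing time (a new reading comes with each control period).
- get_image(name): name is "scene" or "top" or "wrist"; returns a dict with "img" (420x560x3 uint8, blue, green, red), "intrinsics" (3x3 intrinsics, pixels), "R" (3x3) and "t" (3): a world point X has camera coordinates R X + t; the wrist camera has in their place "T_tool_cam" (4x4, takes a point from camera to tool coordinates, whose origin is the TCP and whose axes are the flange's). Camera axes: x right, y down, z forward; pixel columns grow to the right and rows downward; lengths in m; the calibration is good to about 2 mm. The wrist camera is an equidistant fisheye: a pixel r from the principal point sees the ray r / f radians off the axis. A picture is of the moment at which its call begins: read the wrist's pose just before it. There is no depth.
- robot.job_done(): hands the job in; it is judged then, once.
The state is a dict: "clock": time; "q": joint angles; "qvel": joint speeds; "effort": joint torques, N m; "tool_pos": TCP position; "orientation": TCP orientation; "ft_force": force on the tool from outside, world axes, zero at the start; "moment": the same for the moment, N m; "gripper_width": finger opening in m; "grip_force": force on a finger pad.
Only numpy, scipy, OpenCV 4.12 (cv2) and the standard library are available. Lean on these libraries where they do the work, as an engineer would, in place of code of your own. Each camera call takes 0.05 s, during which the arm holds its last target. There are 200 camera calls.

## Working session

There is one attempt and no reset: what is moved stays moved. The work goes in short steps, Python scripts to look and compute and a shell command to move; the robot and the scene stay as the last step left them, time stands still between calls to the robot, and variables do not carry over. Pictures are saved under pics/ and viewed, at most 14 in all, crops included, and the job is handed in when it is done.

```bash
mkdir -p pics; ls; python3 - <<'E'
from plant import telemetry,get_image
import cv2,numpy as np
o=telemetry.get_obs();print({k:o[k] for k in('clock','tool_pos','orientation','gripper_width')})
for n in('top','scene','wrist'):
    d=get_image(n);cv2.imwrite(f'pics/{n}0.png',d['img']);print(n,{k:np.round(v,4).tolist() for k,v in d.items() if k!='img'})
a=cv2.imread('pics/top0.png');b=cv2.imread('pics/scene0.png')
E
```

```text
pics
{'clock': 0.0, 'tool_pos': array([0.22279712, 0.4748683 , 0.23072909]), 'orientation': array([-1.79922696e+02, -9.42519434e-03,  1.54858901e+02]), 'gripper_width': 0.0857308742880994}
top {'intrinsics': [[498.2813, 0.0, 275.2727], [0.0, 498.2813, 215.1394], [0.0, 0.0, 1.0]], 'R': [[0.0067, -1.0, 0.0039], [-0.9884, -0.0072, -0.1514], [0.1514, -0.0028, -0.9885]], 't': [0.0249, 0.5287, 1.0571]}
scene {'intrinsics': [[471.7606, 0.0, 281.7915], [0.0, 471.7606, 212.5087], [0.0, 0.0, 1.0]], 'R': [[0.6608, -0.7505, -0.0057], [-0.5716, -0.4984, -0.6518], [0.4863, 0.434, -0.7584]], 't': [-0.3484, 0.3265, 0.7509]}
wrist {'intrinsics': [[325.1923, 0.0, 275.6979], [0.0, 325.1923, 209.5006], [0.0, 0.0, 1.0]], 'T_tool_cam': [[0.0014, -0.9608, -0.2772, 0.0713], [1.0, 0.0012, 0.0008, -0.0002], [-0.0005, -0.2772, 0.9608, -0.1413], [0.0, 0.0, 0.0, 1.0]]}
```

View pics/top0.png

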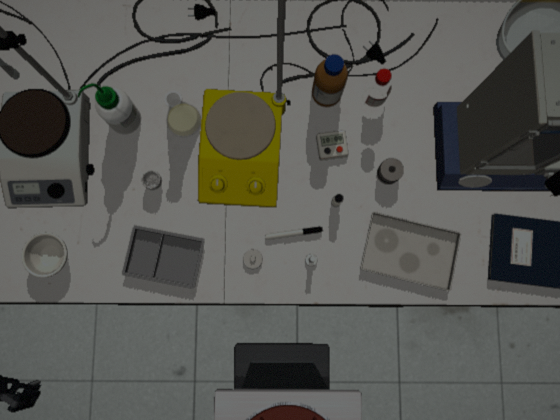

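View pics/scene0.png

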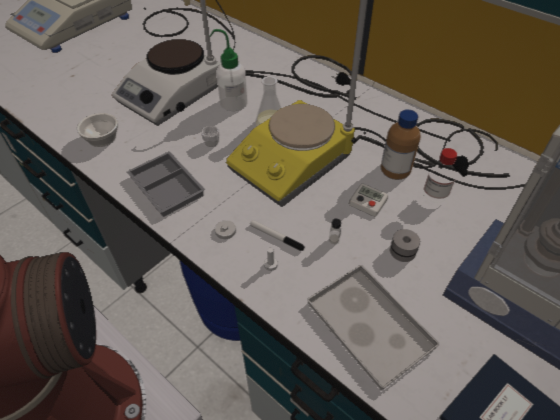

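The top view shows the die body (390,170), vial (338,199), base (253,259), plunger (311,260), pot (151,181), box (163,258) and tray (410,252). In the scene view, in the same order, they are at (405,243), (336,231), (225,230), (270,260), (210,135), (165,185) and (372,328). I'll enlarge both views to get finer pixels.

```bash
python3 - <<'E'
import cv2,numpy as np
a=cv2.imread('pics/top0.png');b=cv2.imread('pics/scene0.png')
def tile(im,cx,cy,w,h,W,H):
    c=cv2.resize(im[cy-h//2:cy+h//2,cx-w//2:cx+w//2],(W,H),interpolation=cv2.INTER_CUBIC)
    c=np.clip(c*1.7,0,255).astype(np.uint8)
    for i in range(0,w,10):
        for j in range(0,h,10): cv2.circle(c,(i*W//w,j*H//h),1,(0,255,255),-1)
    cv2.putText(c,f'{cx-w//2},{cy-h//2}',(2,10),0,.35,(0,0,255),1)
    return c
T=[(390,170),(338,199),(253,259),(311,260),(151,181)];S=[(405,243),(336,231),(225,230),(270,260),(210,135)]
r=[np.hstack([tile(i,x,y,40,40,160,160) for x,y in L]) for i,L in((a,T),(b,S))]
r3=np.hstack([tile(a,410,252,110,90,400,280)[:, :400],tile(a,163,258,110,90,400,280)])
cv2.imwrite('pics/m1.png',np.vstack(r+[r3]))
E
```

```text
(no output)
```

View pics/m1.png

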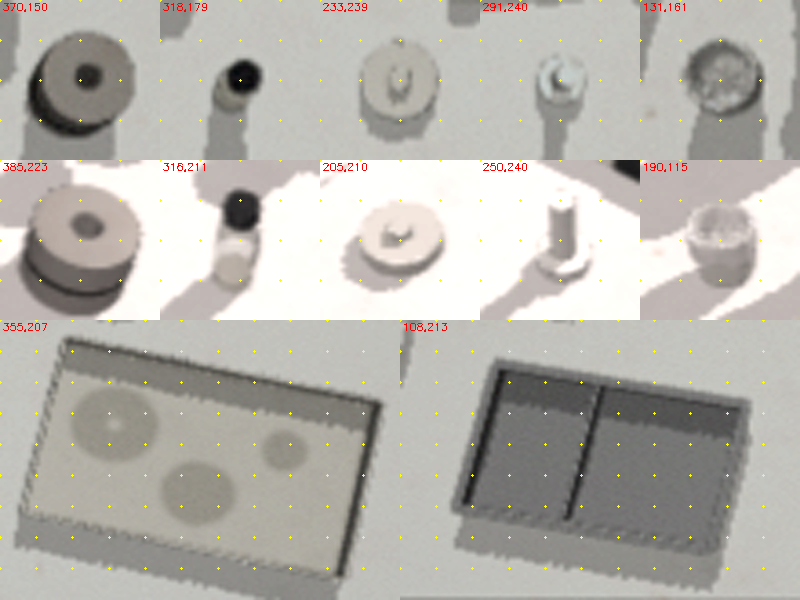

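The tiles give sub-pixel centres for each piece's top, plus the tray and box rim corners. Next I triangulate them.

```bash
cat > h.py <<'E'
import numpy as np,cv2
from plant import telemetry,get_image
C={'top':(np.array([[498.2813,0,275.2727],[0,498.2813,215.1394],[0,0,1]]),),'scene':(np.array([[471.7606,0,281.7915],[0,471.7606,212.5087],[0,0,1]]),)}
def ray(d,p):
    R,t=d['R'],d['t'];v=R.T@np.linalg.inv(d['intrinsics'])@[p[0],p[1],1];return -R.T@t,v/np.linalg.norm(v)
def atz(d,p,z):
    o,v=ray(d,p);return o+v*(z-o[2])/v[2]
def meet(rs):
    A=sum(np.eye(3)-np.outer(v,v) for o,v in rs);b=sum((np.eye(3)-np.outer(v,v))@o for o,v in rs)
    x=np.linalg.solve(A,b);return x,max(np.linalg.norm((np.eye(3)-np.outer(v,v))@(x-o)) for o,v in rs)
E
python3 - <<'E'
from h import *
a=get_image('top');b=get_image('scene')
P={'body41':((392,169.5),(406.5,241)),'vial62':((339,198.2),(336.2,221.5)),'base10':((253,258.5),(225.5,228.5)),'plun9':((311.2,260),(271.2,263.7)),'pot42':((151.5,179.7),(210.5,131)),
'trayA':((373.2,213.4),(362,268)),'trayB':((460,233.7),(437,344)),'trayC':((449.3,289.9),(387,390)),'trayD':((360.5,269.7),(309,303)),
'boxA':((135,225.9),(168,153)),'boxB':((204.3,238.7),(204,187)),'boxC':((195.5,287.9),(172,213)),'boxD':((123.1,274.1),(128,178))}
for n,(p,q) in P.items():
    x,e=meet([ray(a,p),ray(b,q)]);z=int(''.join(c for c in n if c.isdigit()) or (18 if 'tray' in n else 20))/1e3
    print(n,np.round(x*1e3),round(e*1e3,1),'| at z: top',np.round(atz(a,p,z)*1e3)[:2],'scene',np.round(atz(b,q,z)*1e3)[:2])
def fr(ps,z):
    X=np.array([atz(a,p,z)[:2] for p in ps]);A,B,Cc,D=X
    u=(A-B)+(D-Cc);print('centre',X.mean(0).round(4),'yaw of +y axis',np.degrees(np.arctan2(u[1],u[0])).round(2),'sides',np.linalg.norm(A-B).round(3),np.linalg.norm(D-Cc).round(3),np.linalg.norm(A-D).round(3),np.linalg.norm(B-Cc).round(3))
fr([P['tray'+c][0] for c in 'ABCD'],.018);fr([P['box'+c][0] for c in 'ABCD'],.02)
print('divider',atz(a,(163.8,234.5),.02),atz(a,(154.2,277.3),.02))
E
```

```text
body41 [ 635. -233.   36.] 0.3 | at z: top [ 633. -231.] scene [ 631. -235.]
vial62 [ 564. -110.   63.] 0.9 | at z: top [ 563. -109.] scene [ 565. -110.]
base10 [435.  77.   8.] 0.6 | at z: top [435.  78.] scene [435.  76.]
plun9 [433. -53.   6.] 1.0 | at z: top [432. -52.] scene [433. -55.]
pot42 [608. 304.  40.] 1.5 | at z: top [606. 304.] scene [607. 301.]
trayA [ 540. -195.    9.] 1.9 | at z: top [ 537. -192.] scene [ 536. -199.]
trayB [ 493. -386.   17.] 0.0 | at z: top [ 493. -385.] scene [ 492. -386.]
trayC [ 371. -362.    8.] 3.4 | at z: top [ 368. -355.] scene [ 369. -365.]
trayD [ 414. -164.    5.] 2.3 | at z: top [ 411. -161.] scene [ 409. -170.]
boxA [505. 343.  15.] 0.9 | at z: top [505. 342.] scene [501. 339.]
boxB [477. 185.  28.] 0.3 | at z: top [477. 186.] scene [481. 191.]
boxC [378. 197.  15.] 11.2 | at z: top [369. 202.] scene [385. 186.]
boxD [399. 371.  -8.] 0.3 | at z: top [398. 363.] scene [387. 342.]
centre [ 0.4525 -0.2733] yaw of +y axis 77.3 sides 0.198 0.199 0.13 0.128
centre [0.4373 0.2732] yaw of +y axis 79.84 sides 0.158 0.163 0.109 0.11
divider [0.48614182 0.27658939 0.02      ] [0.39136348 0.29384642 0.02      ]
```

Measured heights agree with the given sizes (body 36 of 41 mm, vial 63 of 62 mm, base and plunger within 3 mm, pot 40 of 42 mm). The tray and box rim sides and the divider also fit. I'll keep one tool yaw of about 78.5°, which suits both the tray and the box.

```bash
python3 -m inch '[[0,0,0,1,-0.65],[0,0,0,1,-0.65],[0,0,0,1,-0.65],[0,0,0,1,-0.65],[0,0,0,1,-0.65],[0,0,0,1,-0.65],[0,0,0,1,-0.65]]' 60 >/dev/null; python3 -m inch '[[0,0,0,1,-0.65],[0,0,0,1,-0.65],[0,0,0,1,-0.65],[0,0,0,1,-0.65],[0,0,0,1,-0.65],[0,0,0,1,-0.65],[0,0,0,0.33,-0.65],[0,0,0,0,-0.65]]'
cat > go.py <<'E'
import sys
from h import *
from scipy.spatial.transform import Rotation as Ro
def go(x):
    o=telemetry.get_obs();R=Ro.from_euler('xyz',o['orientation'],degrees=True).as_matrix()
    d=R.T@(np.array(x)-o['tool_pos']);print('at',o['tool_pos'].round(4),'rpy',o['orientation'].round(1),'F',o['ft_force'].round(1),'w',round(o['gripper_width'],4),'total shares',(d/.03).round(2))
if __name__=='__main__':go([float(v) for v in sys.argv[1:4]])
E
python3 go.py .633 -.232 .16
```

```text
clock: 1.5
tool_pos: [0.223, 0.4752, 0.2312]
orientation: [-180.0, 0.0, 78.4]
ft_force: [-0.2, 0.2, -0.5]
gripper_width: 0.0702
grip_force: 0.0
at [0.223  0.4752 0.2312] rpy [-180.     0.    78.4] F [-0.2  0.2 -0.5] w 0.0702 total shares [-20.34  18.13   2.38]
```

```bash
python3 -m inch '[[-0.97,0.86,0,0,-0.65],[-0.97,0.86,0,0,-0.65],[-0.97,0.86,0,0,-0.65],[-0.97,0.86,0,0,-0.65],[-0.97,0.86,0,0,-0.65],[-0.97,0.86,0,0,-0.65],[-0.97,0.86,0,0,-0.65],[-0.97,0.86,0,0,-0.65],[-0.97,0.86,0,0,-0.65],[-0.97,0.86,0,0,-0.65]]'>/dev/null; python3 -m inch '[[-0.97,0.86,0,0,-0.65],[-0.97,0.86,0,0,-0.65],[-0.97,0.86,0,0,-0.65],[-0.97,0.86,0,0,-0.65],[-0.97,0.86,0,0,-0.65],[-0.97,0.86,0,0,-0.65],[-0.97,0.86,0,0,-0.65],[-0.97,0.86,0.7,0,-0.65],[-0.8,0.75,0.9,0,-0.65],[0,0,0.7,0,-0.65]]'>/dev/null;python3 -m inch '[[0,0,0,0,-0.65],[0,0,0,0,-0.65],[0,0,0,0,-0.65]]'
python3 go.py .633 -.232 .16
python3 - <<'E'
from h import *
d=get_image('wrist');cv2.imwrite('pics/w1.png',d['img'])
E
```

```text
clock: 3.42
tool_pos: [0.5894, -0.1556, 0.1653]
orientation: [180.0, -0.0, 78.6]
ft_force: [0.5, 0.6, 0.6]
gripper_width: 0.0701
grip_force: 0.0
at [ 0.5894 -0.1556  0.1653] rpy [180.   -0.   78.6] F [0.5 0.6 0.6] w 0.0701 total shares [-2.21  1.93  0.18]
```

View pics/w1.png

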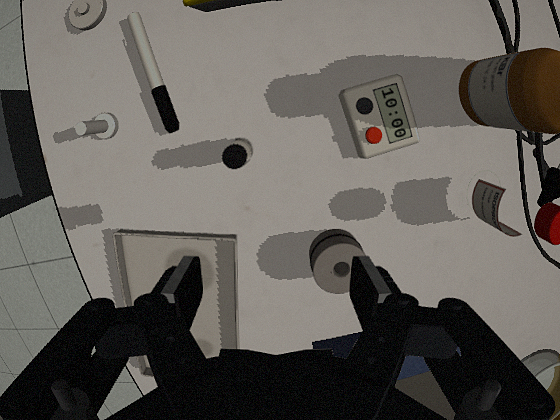

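The wrist view shows the die body with its bore at (341,269), the vial cap at (234,155), the plunger disc at (104,126) and the base boss at (86,12). I'll project these at their known heights to check the earlier fixes.

```bash
cat >> h.py <<'E'
def wz(d,o,p,z):
    from scipy.spatial.transform import Rotation as Ro
    K=d['intrinsics'];u=(np.array(p)-[K[0,2],K[1,2]])/K[0,0];r=np.linalg.norm(u);v=np.array([*(np.sin(r)*u/r),np.cos(r)])
    R=Ro.from_euler('xyz',o['orientation'],degrees=True).as_matrix();T=d['T_tool_cam']
    c=R@T[:3,3]+o['tool_pos'];v=R@T[:3,:3]@v;return c+v*(z-c[2])/v[2]
E
python3 - <<'E'
from h import *
o=telemetry.get_obs();d=get_image('wrist')
for n,p,z in(('body',(340,268),.041),('vial',(234,155),.062),('plun',(104,126),.009),('base',(86,12),.012)):print(n,wz(d,o,p,z).round(4))
E
python3 go.py .633 -.232 .16
```

```text
body [ 0.6351 -0.2284  0.041 ]
vial [ 0.5666 -0.1072  0.062 ]
plun [ 0.4356 -0.052   0.009 ]
base [0.4383 0.0734 0.012 ]
at [ 0.59   -0.1556  0.1661] rpy [179.9   0.   78.6] F [-0.3  0.5 -0.5] w 0.0702 total shares [-2.21  1.91  0.21]
```

Both sources agree to about 3 mm. Now I grasp the body.

```bash
python3 -m inch '[[-0.7,0.65,0.2,0,-0.65],[-0.7,0.65,0.2,0,-0.65],[-0.7,0.65,0.2,0,-0.65],[0,0,1,0,-0.65],[0,0,1,0,-0.65],[0,0,0.5,0,-0.65],[0,0,0,0,-0.65],[0,0,0,0,-0.65]]'; python3 go.py .634 -.23 .008
```

```text
clock: 4.18
tool_pos: [0.6342, -0.2291, 0.0721]
orientation: [180.0, 0.0, 78.5]
ft_force: [-0.8, 0.1, 1.1]
gripper_width: 0.0707
grip_force: 0.0
at [ 0.6342 -0.2291  0.0721] rpy [180.    0.   78.5] F [-0.8  0.1  1.1] w 0.0707 total shares [-0.03 -0.    2.14]
```

```bash
python3 -m inch '[[0,0,0.8,0,-0.65],[0,0,0.8,0,-0.65],[0,0,0.5,0,-0.65],[0,0,0,0,-0.65],[0,0,0,0,1],[0,0,0,0,1],[0,0,0,0,1],[0,0,0,0,1],[0,0,0,0,1],[0,0,0,0,1]]' 70; python3 -m inch '[[0,0,-0.3,0,1],[0,0,-0.7,0,1],[0,0,-0.8,0,1],[0,0,-0.8,0,1],[0,0,0,0,1],[0,0,0,0,1]]'; python3 go.py .4525 -.273 .08
```

```text
clock: 5.02
tool_pos: [0.636, -0.2302, 0.0111]
orientation: [179.7, 0.0, 78.5]
ft_force: [0.5, 1.4, 7.6]
gripper_width: 0.0512
grip_force: 74.2
clock: 5.52
tool_pos: [0.6351, -0.2302, 0.088]
orientation: [179.8, 0.1, 78.5]
ft_force: [-1.1, -0.3, -5.9]
gripper_width: 0.0509
grip_force: 74.6
at [ 0.6351 -0.2302  0.088 ] rpy [1.798e+02 1.000e-01 7.850e+01] F [-1.1 -0.3 -5.9] w 0.0509 total shares [-2.61 -5.68  0.25]
```

```bash
python3 -m inch '[[-0.2,-0.4,0,0,1],[-0.37,-0.8,0,0,1],[-0.37,-0.8,0,0,1],[-0.37,-0.8,0,0,1],[-0.37,-0.8,0,0,1],[-0.37,-0.8,0,0,1],[-0.37,-0.8,0,0,1],[-0.2,-0.5,0.2,0,1],[0,0,0,0,1],[0,0,0,0,1]]'; python3 go.py .4525 -.274 .018
```

```text
clock: 6.35
tool_pos: [0.4493, -0.272, 0.079]
orientation: [-179.9, -0.1, 78.4]
ft_force: [1.5, -0.9, -4.5]
gripper_width: 0.0512
grip_force: 75.0
at [ 0.4493 -0.272   0.079 ] rpy [-1.799e+02 -1.000e-01  7.840e+01] F [ 1.5 -0.9 -4.5] w 0.0512 total shares [-0.05  0.12  2.03]
```

```bash
python3 - <<'E'
from h import *
d=get_image('top');cv2.imwrite('pics/t2.png',cv2.resize(np.clip(d['img'][190:310,340:480]*1.7,0,255).astype(np.uint8),None,fx=3,fy=3))
E
```

```text
(no output)
```

View pics/t2.png

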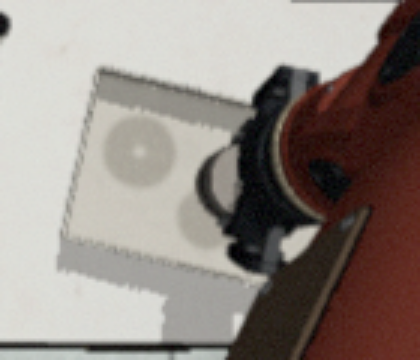

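The gripper holds the body over the tray's middle; the arm hides the rest of the tray. I'll lower and release it.

```bash
python3 -m inch '[[0,0.1,0.7,0,1],[0,0,0.7,0,1],[0,0,0.5,0,1],[0,0,0.2,0,1],[0,0,0,0,1],[0,0,0,0,1]]'; python3 -m inch '[[0,0,0.05,0,1],[0,0,0,0,1],[0,0,0,0,0]]' ; python3 -m inch '[[0,0,0,0,-0.3],[0,0,0,0,-0.6],[0,0,0,0,-0.65],[0,0,0,0,-0.65],[0,0,-0.7,0,-0.65],[0,0,-1,0,-0.65],[0,0,-1,0,-0.65],[0,0,-1,0,-0.65],[0,0,0,0,-0.65]]';python3 go.py .434 -.052 .1
```

```text
clock: 6.9
tool_pos: [0.4543, -0.273, 0.0172]
orientation: [-180.0, -0.0, 78.5]
ft_force: [0.7, 0.0, -4.5]
gripper_width: 0.0513
grip_force: 75.1
clock: 7.15
tool_pos: [0.4543, -0.2734, 0.0163]
orientation: [179.9, 0.0, 78.5]
ft_force: [-0.4, 0.1, -4.6]
gripper_width: 0.0514
grip_force: 75.1
clock: 7.9
tool_pos: [0.4564, -0.2752, 0.1321]
orientation: [179.6, 0.2, 78.5]
ft_force: [1.6, -1.6, 0.2]
gripper_width: 0.0705
grip_force: 0.0
at [ 0.4564 -0.2752  0.1321] rpy [179.6   0.2  78.5] F [ 1.6 -1.6  0.2] w 0.0705 total shares [ 7.15 -2.22  1.03]
```

```bash
python3 -m inch '[[0.5,-0.15,0,0,-0.3],[0.9,-0.28,0,0,-0.1],[0.9,-0.28,0,0,-0.1],[0.9,-0.28,0,0,-0.1],[0.9,-0.28,0,0,-0.1],[0.9,-0.28,0,0,-0.1],[0.9,-0.28,0.3,0,-0.1],[0.8,-0.25,0.3,0,-0.1],[0.45,-0.14,0.2,0,-0.1],[0,0,0,0,-0.1]]'; python3 -m inch '[[0,0,0,0,-0.1],[0,0,0,0,-0.1]]' >/dev/null; python3 go.py .434 -.052 .01
python3 - <<'E'
from h import *
o=telemetry.get_obs();d=get_image('wrist');cv2.imwrite('pics/w2.png',d['img'])
E
```

```text
clock: 8.73
tool_pos: [0.4288, -0.0464, 0.1009]
orientation: [-179.8, -0.1, 78.6]
ft_force: [-1.0, 0.3, 0.6]
gripper_width: 0.0471
grip_force: 0.0
at [ 0.4314 -0.0499  0.1026] rpy [180.    0.   78.5] F [ 0.3 -0.4  0.8] w 0.0472 total shares [-0.05  0.1   3.09]
```

View pics/w2.png

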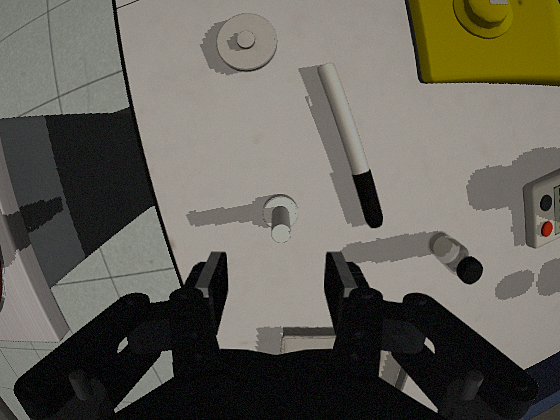

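The view shows the plunger disc at (280,211), its rod top at (281,236), and the base disc at (247,41).

```bash
python3 - <<'E'
from h import *
o=telemetry.get_obs();d=get_image('wrist')
for n,p,z in(('plun',(280,211),.009),('rod',(281,236),.052),('base',(248,41),.010)):print(n,wz(d,o,p,z).round(4))
E
python3 go.py .434 -.052 .006
```

```text
plun [ 0.4343 -0.0493  0.009 ]
rod [ 0.4336 -0.0531  0.052 ]
base [0.4369 0.0786 0.01  ]
at [ 0.4317 -0.0504  0.1028] rpy [180.    0.   78.4] F [-0.2 -0.1 -0.5] w 0.0473 total shares [-0.04  0.08  3.23]
```

```bash
python3 -m inch '[[0,0.08,1,0,-0.1],[0,0,1,0,-0.1],[0,0,0.8,0,-0.1],[0,0,0.4,0,-0.1],[0,0,0,0,-0.1],[0,0,0,0,-0.1]]' 40; python3 -m inch '[[0,0,0.07,0,-0.1],[0,0,0,0,0.2],[0,0,0,0,0.3],[0,0,0,0,1],[0,0,0,0,1],[0,0,0,0,1],[0,0,0,0,1]]'
```

```text
clock: 9.5
tool_pos: [0.4335, -0.0507, 0.0065]
orientation: [-179.9, -0.0, 78.4]
ft_force: [-0.4, -0.4, -0.6]
gripper_width: 0.0469
grip_force: 0.0
clock: 10.08
tool_pos: [0.4343, -0.0504, 0.0055]
orientation: [179.9, 0.0, 78.5]
ft_force: [-1.4, -1.5, 8.7]
gripper_width: 0.0237
grip_force: 38.8
```

```bash
python3 -m inch '[[0,0,-0.2,0,1],[0,0,-0.3,0,1],[0,0,-0.3,0,1],[0,0,0,0,1]]'; python3 -m inch '[[0,0,-0.6,0,1],[0,0,-0.6,0,1],[0,0,-0.4,0,1],[0,0,0,0,1],[0,0,0,0,1]]';python3 go.py .4388 -.3335 .065;python3 - <<'E'
from h import *
o=telemetry.get_obs();d=get_image('wrist');cv2.imwrite('pics/w3.png',d['img'][150:400,120:440])
E
```

```text
clock: 10.42
tool_pos: [0.4349, -0.0504, 0.0305]
orientation: [179.8, 0.0, 78.5]
ft_force: [1.2, 1.0, -0.7]
gripper_width: 0.024
grip_force: 39.3
clock: 10.83
tool_pos: [0.4342, -0.0502, 0.0769]
orientation: [179.9, 0.0, 78.5]
ft_force: [0.3, 0.4, -1.4]
gripper_width: 0.0241
grip_force: 39.5
at [ 0.4342 -0.0502  0.0769] rpy [179.9   0.   78.5] F [ 0.3  0.4 -1.4] w 0.0241 total shares [-9.22  2.03  0.4 ]
```

View pics/w3.png

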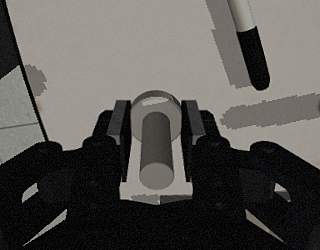

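The view shows the plunger held upright between the pads. Next is the near end of the tray.

```bash
python3 go.py .467 -.212 .065; python3 -m inch '[[-0.4,0.15,0,0,1],[-0.85,0.3,0,0,1],[-0.85,0.3,0,0,1],[-0.85,0.3,0,0,1],[-0.85,0.3,0,0,1],[-0.85,0.3,0,0,1],[-0.4,0.3,0,0,1],[0,0,0,0,1],[0,0,0,0,1]]'; python3 go.py .467 -.212 .0085
```

```text
at [ 0.4336 -0.05    0.0762] rpy [180.    0.   78.5] F [ 0.7 -0.1 -1. ] w 0.0243 total shares [-5.07  2.17  0.37]
clock: 11.63
tool_pos: [0.46, -0.2103, 0.0753]
orientation: [-179.9, -0.0, 78.4]
ft_force: [1.4, 0.1, -0.7]
gripper_width: 0.0237
grip_force: 39.5
at [ 0.46   -0.2103  0.0753] rpy [-179.9   -0.    78.4] F [ 1.4  0.1 -0.7] w 0.0237 total shares [-0.01  0.24  2.22]
```

```bash
python3 -m inch '[[0,0.15,0.6,0,1],[0,0,0.7,0,1],[0,0,0.6,0,1],[0,0,0.25,0,1],[0,0,0,0,1],[0,0,0,0,1]]'; python3 -m inch '[[0,0,0.07,0,1],[0,0,0,0,1],[0,0,0,0,1]]'
```

```text
clock: 12.13
tool_pos: [0.4647, -0.2103, 0.0119]
orientation: [-179.9, -0.0, 78.5]
ft_force: [0.9, 0.0, 0.8]
gripper_width: 0.024
grip_force: 39.5
clock: 12.38
tool_pos: [0.4656, -0.2113, 0.0106]
orientation: [179.9, 0.0, 78.5]
ft_force: [-0.1, -0.4, -1.4]
gripper_width: 0.0244
grip_force: 39.5
```

```bash
python3 -m inch '[[0,0,0.07,0,1],[0,0,0.02,0,1],[0,0,0,0,1]]'; python3 -m inch '[[0,0,0,0,0.3],[0,0,0,0,0.1],[0,0,0,0,-0.1],[0,0,-0.2,0,-0.1],[0,0,-0.8,0,-0.1],[0,0,-0.9,0,-0.3],[0,0,-0.9,0,-0.5],[0,0,0,0,-0.5],[0,0,0,0,-0.5]]';python3 go.py .4365 .077 .08
```

```text
clock: 12.63
tool_pos: [0.4653, -0.2113, 0.0073]
orientation: [180.0, 0.0, 78.5]
ft_force: [0.1, -0.8, -0.4]
gripper_width: 0.024
grip_force: 39.6
clock: 13.38
tool_pos: [0.4663, -0.2118, 0.0929]
orientation: [179.8, 0.1, 78.5]
ft_force: [-0.3, 1.3, -0.1]
gripper_width: 0.0644
grip_force: 0.0
at [ 0.4663 -0.2118  0.0929] rpy [1.798e+02 1.000e-01 7.850e+01] F [-0.3  1.3 -0.1] w 0.0644 total shares [ 9.24 -2.9   0.41]
```

```bash
python3 -m inch '[[0.5,-0.16,0,0,-0.5],[0.9,-0.28,0,0,-0.5],[0.9,-0.28,0,0,-0.5],[0.9,-0.28,0,0,-0.5],[0.9,-0.28,0,0,-0.5],[0.9,-0.28,0,0,-0.5],[0.9,-0.28,0,0,-0.5],[0.9,-0.28,0,0,-0.5],[0.9,-0.28,0,0,-0.5],[0.9,-0.28,0.2,0,-0.5]]' >/dev/null; python3 -m inch '[[0.64,-0.22,0.2,0,-0.5],[0,0,0,0,-0.5],[0,0,0,0,-0.5]]'; python3 go.py .4365 .077 .004
```

```text
clock: 14.47
tool_pos: [0.4333, 0.0792, 0.0781]
orientation: [-179.8, 0.0, 78.6]
ft_force: [0.7, -1.1, 0.1]
gripper_width: 0.064
grip_force: 0.0
at [0.4333 0.0792 0.0781] rpy [-179.8    0.    78.6] F [ 0.7 -1.1  0.1] w 0.064 total shares [-0.05  0.13  2.47]
```

```bash
python3 - <<'E'
from h import *
d=get_image('scene');cv2.imwrite('pics/s2.png',cv2.resize(d['img'][170:410,180:460],None,fx=2.2,fy=2.2))
E
```

```text
(no output)
```

View pics/s2.png

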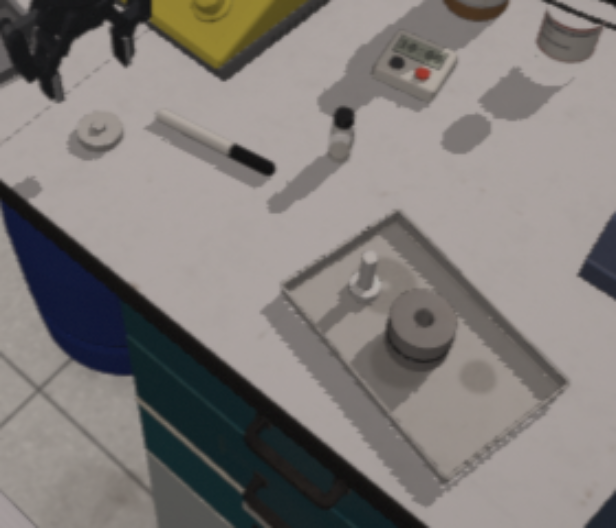

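The die body is centred in the tray at crop (420,325), and the plunger stands upright at the near end at (367,280). On to the base.

```bash
python3 -m inch '[[0,0.1,0.7,0,-0.4],[0,0,0.9,0,-0.4],[0,0,0.6,0,-0.4],[0,0,0.25,0,-0.4],[0,0,0,0,-0.4],[0,0,0,0,-0.4]]' 50; python3 -m inch '[[0,0,0.05,0,-0.3],[0,0,0,0,-0.2],[0,0,0,0,0],[0,0,0,0,1],[0,0,0,0,1],[0,0,0,0,1],[0,0,0,0,1],[0,0,0,0,1]]'; python3 -m inch '[[0,0,-0.2,0,1],[0,0,-0.4,0,1],[0,0,-0.5,0,1],[0,0,-0.8,0,1],[0,0,-0.8,0,1],[0,0,0,0,1],[0,0,0,0,1]]';python3 go.py .4388 -.3345 .095;python3 - <<'E'
from h import *
o=telemetry.get_obs();d=get_image('wrist');cv2.imwrite('pics/w4.png',d['img'][150:400,120:440])
E
```

```text
clock: 15.02
tool_pos: [0.4381, 0.0768, 0.0059]
orientation: [-180.0, 0.0, 78.4]
ft_force: [-0.8, 0.1, -0.6]
gripper_width: 0.0599
grip_force: 0.0
clock: 15.68
tool_pos: [0.4386, 0.0773, 0.0053]
orientation: [179.9, -0.0, 78.5]
ft_force: [-4.4, 0.1, 14.1]
gripper_width: 0.0396
grip_force: 48.6
clock: 16.27
tool_pos: [0.4394, 0.0773, 0.0865]
orientation: [179.8, -0.0, 78.5]
ft_force: [0.5, -1.2, -1.5]
gripper_width: 0.0396
grip_force: 50.5
at [0.4394 0.0773 0.0865] rpy [179.8  -0.   78.5] F [ 0.5 -1.2 -1.5] w 0.0396 total shares [-13.46   2.72  -0.28]
```

View pics/w4.png

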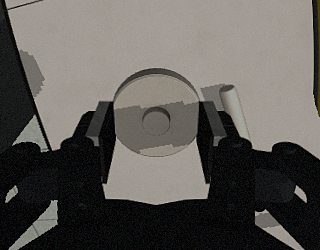

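The base is held level. Now to the far end of the tray.

```bash
python3 -m inch '[[-0.45,0.09,-0.15,0,1],[-0.9,0.18,-0.15,0,1],[-0.9,0.18,0,0,1],[-0.9,0.18,0,0,1],[-0.9,0.18,0,0,1],[-0.9,0.18,0,0,1],[-0.9,0.18,0,0,1],[-0.9,0.18,0,0,1],[-0.9,0.18,0,0,1],[-0.9,0.18,0,0,1]]'>/dev/null; python3 -m inch '[[-0.9,0.18,0,0,1],[-0.9,0.18,0,0,1],[-0.9,0.18,0,0,1],[-0.9,0.18,0,0,1],[-0.9,0.18,0,0,1],[-0.45,0.18,0,0,1],[0,0,0,0,1],[0,0,0,0,1],[0,0,0,0,1]]'; python3 go.py .4409 -.334 .0075
```

```text
clock: 17.9
tool_pos: [0.4386, -0.335, 0.0931]
orientation: [-179.9, -0.1, 78.5]
ft_force: [-0.7, 1.7, -1.9]
gripper_width: 0.0395
grip_force: 50.5
at [ 0.4386 -0.335   0.0931] rpy [-1.799e+02 -1.000e-01  7.850e+01] F [-0.7  1.7 -1.9] w 0.0395 total shares [0.04 0.08 2.85]
```

```bash
python3 -m inch '[[0,0.08,0.8,0,1],[0,0,1,0,1],[0,0,0.7,0,1],[0,0,0.25,0,1],[0,0,0,0,1],[0,0,0,0,1]]'; python3 -m inch '[[0,0,0.06,0,1],[0,0,0,0,1],[0,0,0,0,1]]'; 
```

```text
clock: 18.4
tool_pos: [0.4418, -0.3362, 0.0121]
orientation: [-180.0, -0.0, 78.5]
ft_force: [0.2, 0.6, -0.6]
gripper_width: 0.0396
grip_force: 50.6
clock: 18.65
tool_pos: [0.4422, -0.3373, 0.0109]
orientation: [179.9, 0.1, 78.5]
ft_force: [-0.4, 0.7, -0.7]
gripper_width: 0.0393
grip_force: 50.6
```

```bash
python3 -m inch '[[0,0,0.06,0,1],[0,0,0.05,0,1],[0,0,0,0,1]]'; python3 -m inch '[[0,0,0,0,0],[0,0,0,0,-0.2],[0,0,0,0,-0.4],[0,0,0,0,-0.4],[0,0,-0.5,0,-0.4],[0,0,-0.9,0,-0.4],[0,0,-1,0,-0.4],[0,0,-1,0,-0.4],[0,0,-0.2,0,-0.4]]'; python3 go.py .607 .303 .12; python3 - <<'E'
from h import *
d=get_image('top')
for n,p,z in (('flask bottom',(178,136),0),('flask top',(172,98),.12)):print(n,atz(d,p,z).round(3))
E
```

```text
clock: 18.9
tool_pos: [0.442, -0.3371, 0.0071]
orientation: [180.0, 0.0, 78.5]
ft_force: [-0.6, 0.8, 4.2]
gripper_width: 0.0397
grip_force: 51.4
clock: 19.65
tool_pos: [0.4435, -0.3385, 0.1191]
orientation: [179.7, 0.2, 78.5]
ft_force: [-0.8, -1.1, 0.2]
gripper_width: 0.0594
grip_force: 0.0
at [ 0.4435 -0.3385  0.1191] rpy [179.7   0.2  78.5] F [-0.8 -1.1  0.2] w 0.0594 total shares [22.04  1.07 -0.1 ]
flask bottom [0.72  0.257 0.   ]
flask top [0.765 0.249 0.12 ]
```

The straight path would cross the stirrer, so I'll go along y at x≈0.46 first, then out to the pot.

```bash
python3 -m inch '[[0.5,-0.1,0,0,-0.4],[0.9,-0.16,0,0,-0.4],[0.9,-0.16,0,0,-0.4],[0.9,-0.16,0,0,-0.4],[0.9,-0.16,0,0,-0.4],[0.9,-0.16,0,0,-0.4],[0.9,-0.16,0,0,-0.4],[0.9,-0.16,0,0,-0.4],[0.9,-0.16,0,0,-0.4],[0.9,-0.16,0,0,-0.4]]'>/dev/null; python3 -m inch '[[0.9,-0.16,0,0,-0.4],[0.9,-0.16,0,0,-0.4],[0.9,-0.16,0,0,-0.4],[0.9,-0.16,0,0,-0.4],[0.9,-0.16,0,0,-0.4],[0.9,-0.16,0,0,-0.4],[0.9,-0.16,0,0,-0.4],[0.9,-0.16,0,0,-0.4],[0.9,-0.16,0,0,-0.4],[0.9,-0.16,0,0,-0.4]]'>/dev/null; python3 -m inch '[[0.9,-0.16,0,0,-0.4],[0.9,-0.16,0,0,-0.4],[0.9,-0.16,0,0,-0.4],[0.4,-0.1,0,0,-0.4],[0,0,0,0,-0.4],[0,0,0,0,-0.4]]'; python3 go.py .607 .303 .12; python3 - <<'E'
from h import *
o=telemetry.get_obs();d=get_image('wrist');cv2.imwrite('pics/w5.png',d['img'])
E
```

```text
clock: 21.87
tool_pos: [0.4556, 0.2937, 0.1136]
orientation: [-179.9, 0.1, 78.6]
ft_force: [-0.4, -0.7, 0.8]
gripper_width: 0.0596
grip_force: 0.0
at [0.4556 0.2937 0.1136] rpy [-1.799e+02  1.000e-01  7.860e+01] F [-0.4 -0.7  0.8] w 0.0596 total shares [ 1.31  4.89 -0.22]
```

View pics/w5.png

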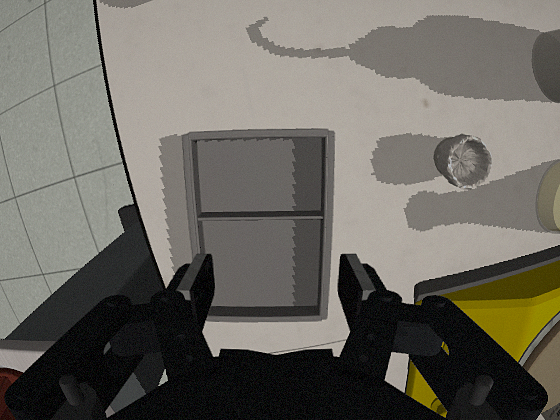

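The pot's foil centre is at (469,162). Box rim corners are at (188,134), (331,130), (325,318), and the divider's middle is at (261,214).

```bash
python3 - <<'E'
from h import *
o=telemetry.get_obs();d=get_image('wrist')
for n,p,z in(('pot',(468,162),.040),('boxTL',(188,134),.02),('boxTR',(331,130),.02),('BR',(325,318),.02),('div',(261,214),.02),('flask edge',(537,200),.02)):print(n,wz(d,o,p,z).round(4))
E
python3 go.py .607 .303 .12
```

```text
pot [0.6055 0.3093 0.04  ]
boxTL [0.4036 0.3651 0.02  ]
boxTR [0.5063 0.3465 0.02  ]
BR [0.4781 0.1902 0.02  ]
div [0.4437 0.2945 0.02  ]
flask edge [0.7031 0.2554 0.02  ]
at [0.4559 0.2928 0.114 ] rpy [-1.80e+02  1.00e-01  7.84e+01] F [-0.3  0.1  0.6] w 0.0597 total shares [ 1.34  4.86 -0.2 ]
```

```bash
python3 -m inch '[[0.14,0.5,0,0,-0.4],[0.26,0.87,0,0,-0.4],[0.26,0.87,0,0,-0.4],[0.26,0.87,0,0,-0.4],[0.26,0.87,0,0,-0.4],[0.24,0.84,0,0,-0.4],[0,0,0.5,0,-0.4],[0,0,0.5,0,-0.4],[0,0,0,0,-0.4],[0,0,0,0,-0.4]]' 25; python3 go.py .6062 .3055 .012
```

```text
clock: 22.8
tool_pos: [0.6058, 0.3053, 0.0838]
orientation: [-179.9, 0.1, 78.4]
ft_force: [-0.2, 0.9, 0.1]
gripper_width: 0.0598
grip_force: 0.0
at [0.6058 0.3053 0.0838] rpy [-1.799e+02  1.000e-01  7.840e+01] F [-0.2  0.9  0.1] w 0.0598 total shares [0.01 0.02 2.39]
```

```bash
python3 -m inch '[[0,0,0.8,0,-0.4],[0,0,0.9,0,-0.4],[0,0,0.6,0,-0.4],[0,0,0.08,0,-0.4],[0,0,0,0,-0.2],[0,0,0,0,0],[0,0,0,0,1],[0,0,0,0,1],[0,0,0,0,1],[0,0,0,0,1]]' 25; python3 -m inch '[[0,0,-0.2,0,1],[0,0,-0.5,0,1],[0,0,-0.7,0,1],[0,0,-0.8,0,1],[0,0,0,0,1],[0,0,0,0,1]]';python3 go.py .434 .2455 .08;python3 - <<'E'
from h import *
o=telemetry.get_obs();d=get_image('wrist');cv2.imwrite('pics/w6.png',d['img'][150:400,120:440])
E
```

```text
clock: 23.63
tool_pos: [0.608, 0.3073, 0.0153]
orientation: [179.8, -0.1, 78.5]
ft_force: [-0.0, -0.8, 8.3]
gripper_width: 0.0369
grip_force: 25.3
clock: 24.13
tool_pos: [0.6076, 0.3074, 0.0813]
orientation: [179.8, -0.1, 78.5]
ft_force: [-0.3, -0.6, 0.2]
gripper_width: 0.0373
grip_force: 25.2
at [0.6076 0.3074 0.0813] rpy [ 1.798e+02 -1.000e-01  7.850e+01] F [-0.3 -0.6  0.2] w 0.0373 total shares [-3.18 -5.26  0.02]
```

View pics/w6.png

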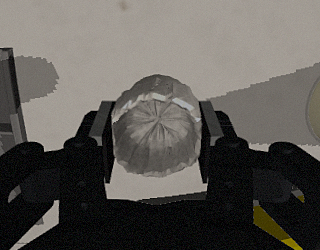

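The pot is held upright. Now to the larger compartment's centre at (0.434, 0.2455).

```bash
python3 -m inch '[[-0.25,-0.4,0,0,1],[-0.5,-0.8,0,0,1],[-0.5,-0.8,0,0,1],[-0.5,-0.8,0,0,1],[-0.5,-0.8,0,0,1],[-0.5,-0.8,0,0,1],[-0.45,-0.82,0,0,1],[0,0,0,0,1],[0,0,0,0,1],[0,0,0,0,1]]'; python3 go.py .434 .2455 .0185
```

```text
clock: 25.02
tool_pos: [0.4342, 0.2442, 0.0789]
orientation: [180.0, -0.0, 78.5]
ft_force: [-0.4, -0.1, 0.5]
gripper_width: 0.0372
grip_force: 25.2
at [0.4342 0.2442 0.0789] rpy [180.   -0.   78.5] F [-0.4 -0.1  0.5] w 0.0372 total shares [ 0.04 -0.01  2.01]
```

```bash
python3 -m inch '[[0,0,0.6,0,1],[0,0,0.7,0,1],[0,0,0.5,0,1],[0,0,0.13,0,1],[0,0,0,0,1],[0,0,0,0,1],[0,0,0,0,1],[0,0,0,0,1]]'
```

```text
clock: 25.68
tool_pos: [0.4348, 0.2444, 0.0221]
orientation: [179.9, -0.1, 78.5]
ft_force: [-0.3, 0.4, -0.2]
gripper_width: 0.037
grip_force: 25.2
```

```bash
python3 -m inch '[[0,0,0.06,0,1],[0,0,0.06,0,1],[0,0,0,0,1],[0,0,0,0,1]]'; python3 -m inch '[[0,0,0,0,0],[0,0,0,0,-0.15],[0,0,0,0,-0.3],[0,0,0,0,-0.35],[0,0,0,0,-0.35],[0,0,-0.5,0,-0.35],[0,0,-0.9,0,-0.35],[0,0,-1,0,-0.35],[0,0,-0.9,0,-0.35],[0,0,-0.3,0,-0.1]]'; python3 go.py .5 -.115 .12
```

```text
clock: 26.02
tool_pos: [0.4345, 0.2444, 0.0183]
orientation: [179.9, -0.0, 78.5]
ft_force: [-0.1, -0.1, 5.7]
gripper_width: 0.0368
grip_force: 25.5
clock: 26.85
tool_pos: [0.4356, 0.2448, 0.1292]
orientation: [179.8, -0.1, 78.5]
ft_force: [0.7, 1.0, 0.7]
gripper_width: 0.0479
grip_force: 0.0
at [0.4356 0.2448 0.1292] rpy [ 1.798e+02 -1.000e-01  7.850e+01] F [0.7 1.  0.7] w 0.0479 total shares [-11.32   4.5    0.29]
```

```bash
python3 -m inch '[[-0.45,0.18,0,0,-0.1],[-0.9,0.36,0,0,-0.1],[-0.9,0.36,0,0,-0.1],[-0.9,0.36,0,0,-0.1],[-0.9,0.36,0,0,-0.1],[-0.9,0.36,0,0,-0.1],[-0.9,0.36,0,0,-0.1],[-0.9,0.36,0,0,-0.1],[-0.9,0.36,0,0,-0.1],[-0.9,0.36,0,0,-0.1]]'>/dev/null; python3 -m inch '[[-0.9,0.36,0,0,-0.1],[-0.9,0.36,0,0,-0.1],[-0.9,0.36,0,0,-0.1],[0,0,0,0,-0.1],[0,0,0,0,-0.1]]'; python3 go.py .565 -.109 .1; python3 - <<'E'
from h import *
o=telemetry.get_obs();d=get_image('wrist');cv2.imwrite('pics/w7.png',d['img']);d=get_image('top');cv2.imwrite('pics/t3.png',d['img'])
E
```

```text
clock: 28.1
tool_pos: [0.4986, -0.1146, 0.125]
orientation: [-180.0, -0.0, 78.3]
ft_force: [-0.1, 0.9, -0.1]
gripper_width: 0.0466
grip_force: 0.0
at [ 0.4986 -0.1146  0.125 ] rpy [-180.    -0.    78.3] F [-0.1  0.9 -0.1] w 0.0466 total shares [0.63 2.13 0.83]
```

View pics/w7.png

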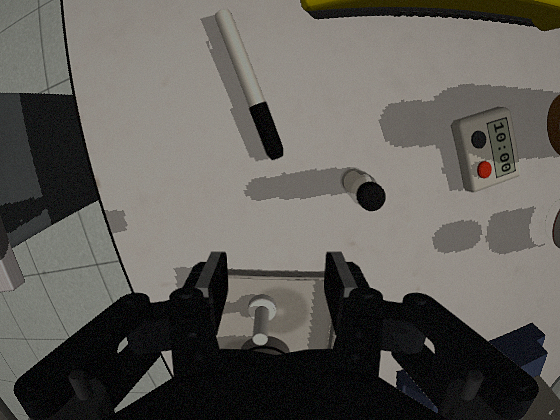

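The vial cap is at (371,194), with the marker clear of it.

```bash
python3 - <<'E'
from h import *
from go import go
o=telemetry.get_obs();d=get_image('wrist');x=wz(d,o,(371,194),.062);print(x.round(4))
go([(x[0]+.565)/2,(x[1]-.109)/2,.012])
E
```

```text
[ 0.5637 -0.1034  0.062 ]
at [ 0.4982 -0.1125  0.1253] rpy [-179.9   -0.    78.5] F [1.  0.3 0.3] w 0.047 total shares [0.64 2.12 3.77]
```

```bash
python3 -m inch '[[0.2,0.7,0,0,-0.1],[0.2,0.7,0,0,-0.1],[0.2,0.7,0.3,0,-0.1],[0,0,0.5,0,-0.1],[0,0,0,0,-0.1],[0,0,0,0,-0.1]]' 25 >/dev/null; python3 go.py .5645 -.107 .012; python3 -m inch '[[0,0,0.8,0,-0.1],[0,0,1,0,-0.1],[0,0,0.8,0,-0.1],[0,0,0.35,0,-0.1],[0,0,0,0,0],[0,0,0,0,0.2],[0,0,0,0,0.35]]';python3 -m inch '[[0,0,0,0,0.5],[0,0,0,0,1],[0,0,0,0,1],[0,0,0,0,1],[0,0,0,0,1]]' 25
```

```text
at [ 0.5629 -0.107   0.101 ] rpy [-179.8   -0.    78.6] F [-0.9  0.5 -0.8] w 0.0472 total shares [0.01 0.06 2.97]
clock: 29.33
tool_pos: [0.5651, -0.1088, 0.0149]
orientation: [179.9, 0.0, 78.5]
ft_force: [1.0, -0.5, 0.2]
gripper_width: 0.028
grip_force: 0.0
clock: 29.75
tool_pos: [0.5653, -0.1089, 0.015]
orientation: [179.8, 0.0, 78.5]
ft_force: [0.1, 0.9, 8.6]
gripper_width: 0.0215
grip_force: 24.6
```

```bash
python3 -m inch '[[0,0,-0.3,0,1],[0,0,-0.7,0,1],[0,0,-0.9,0,1],[0,0,-0.9,0,1],[0,0,-0.7,0,1],[0,0,0,0,1],[-0.2,-0.7,0,0,1],[-0.2,-0.9,0,0,1],[-0.2,-0.9,0,0,1],[-0.1,-0.7,0,0,1]]' >/dev/null; python3 -m inch '[[0,0,0,0,1],[0,0,0,0,1]]'; python3 go.py .4475 .3213 .12; python3 - <<'E'
from h import *
d=get_image('wrist');t=get_image('scene')
cv2.imwrite('pics/w8.png',np.hstack([cv2.resize(d['img'][150:400,120:440],None,fx=1.2,fy=1.2),cv2.resize(t['img'],(400,300))]))
E
```

```text
clock: 30.75
tool_pos: [0.4655, -0.11, 0.1189]
orientation: [180.0, 0.0, 78.4]
ft_force: [1.1, -0.3, 0.7]
gripper_width: 0.0214
grip_force: 24.8
at [ 0.4655 -0.11    0.1189] rpy [180.    0.   78.4] F [ 1.1 -0.3  0.7] w 0.0214 total shares [13.96 -3.47 -0.04]
```

View pics/w8.png

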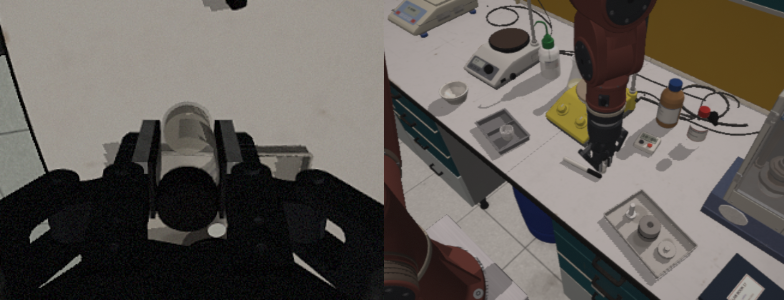

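The vial is held upright, the die set stands in its row, and the pot stands in its compartment. Carrying the vial over now.

```bash
python3 -m inch '[[0.45,-0.1,0,0,1],[0.9,-0.22,0,0,1],[0.9,-0.22,0,0,1],[0.9,-0.22,0,0,1],[0.9,-0.22,0,0,1],[0.9,-0.22,0,0,1],[0.9,-0.22,0,0,1],[0.9,-0.22,0,0,1],[0.9,-0.22,0,0,1],[0.9,-0.22,0,0,1]]'>/dev/null; python3 -m inch '[[0.9,-0.22,0,0,1],[0.9,-0.22,0,0,1],[0.9,-0.22,0,0,1],[0.9,-0.22,0,0,1],[0.9,-0.22,0,0,1],[0.9,-0.22,0,0,1],[0,-0.07,0,0,1],[0,0,0,0,1],[0,0,0,0,1],[0,0,0,0,1]]'; python3 go.py .4475 .3213 .018
```

```text
clock: 32.52
tool_pos: [0.4476, 0.3204, 0.118]
orientation: [-180.0, 0.0, 78.5]
ft_force: [0.2, -0.4, 0.8]
gripper_width: 0.0215
grip_force: 24.8
at [0.4476 0.3204 0.118 ] rpy [-180.     0.    78.5] F [ 0.2 -0.4  0.8] w 0.0215 total shares [ 0.03 -0.01  3.33]
```

```bash
python3 -m inch '[[0,0,0.7,0,1],[0,0,0.9,0,1],[0,0,0.9,0,1],[0,0,0.5,0,1],[0,0,0.25,0,1],[0,0,0,0,1],[0,0,0,0,1],[0,0,0,0,1],[0,0,0,0,1]]'
```

```text
clock: 33.27
tool_pos: [0.4483, 0.3212, 0.0219]
orientation: [179.9, -0.1, 78.5]
ft_force: [0.5, -0.2, 0.2]
gripper_width: 0.021
grip_force: 24.8
```

```bash
python3 -m inch '[[0,0,0.06,0,1],[0,0,0.06,0,1],[0,0,0,0,1],[0,0,0,0,1]]'; python3 -m inch '[[0,0,0,0,0.4],[0,0,0,0,0.2],[0,0,0,0,0],[0,0,0,0,-0.1],[0,0,0,0,-0.1],[0,0,-0.4,0,-0.1],[0,0,-0.8,0,-0.1],[0,0,-1,0,-0.1],[0,0,-1,0,-0.1],[0,0,-1,0,-0.1]]'; python3 -m inch '[[0.9,0,0,0,-0.1],[0.9,0,0,0,-0.1],[0.9,0,0,0,-0.1],[0.9,0,0,0,-0.1],[0,0,0,0,-0.1],[0,0,0,0,-0.1],[0,0,0,0,-0.1]]'; python3 - <<'E'
from h import *
t=get_image('scene')['img'];u=get_image('top')['img']
cv2.imwrite('pics/f.png',np.hstack([cv2.resize(t[100:400,100:460],(432,360)),cv2.resize(u[190:310,100:220],(360,360))]))
E
```

```text
clock: 33.6
tool_pos: [0.448, 0.3213, 0.018]
orientation: [179.9, -0.1, 78.5]
ft_force: [-1.3, -1.8, 8.7]
gripper_width: 0.0214
grip_force: 25.5
clock: 34.43
tool_pos: [0.447, 0.3207, 0.1442]
orientation: [-180.0, 0.0, 78.5]
ft_force: [0.4, 0.4, 0.1]
gripper_width: 0.0468
grip_force: 0.0
clock: 35.02
tool_pos: [0.4685, 0.4263, 0.1426]
orientation: [-180.0, 0.1, 78.5]
ft_force: [-0.2, -1.0, -0.9]
gripper_width: 0.0468
grip_force: 0.0
```

View pics/f.png

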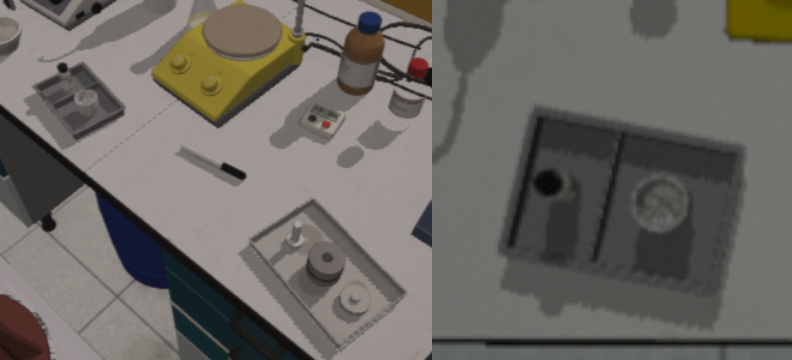

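Everything stands in place: plunger, body and base in a row in the tray, the vial in the small compartment and the pot in the large one. Handing in.

```bash
python3 -c "
from plant import robot;print(robot.job_done())"
```

```text
the job is handed in; nothing more can be done
None
```

I made up both kits and handed the job in at about 35 s of robot time: in the last pictures all five pieces stood free and upright in their places, though no verdict came back.

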